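# Stand the long core drill in the tube it fits fully

## Robot

A 7-joint arm with a two-finger parallel gripper is mounted at the origin on the work surface. World frame = base frame: x ahead of the robot, y to its left, z up, the work surface at z = 0. Lengths are in m, angles in rad, forces in N, time in s.
With the tool pointing down it reaches from about 0.425 to 1.025 m from the base axis. Payload 9.4 kg.
Tool frame: the origin (TCP) lies between the finger pads; the fingertips stand 11 mm ahead of it and the grasp point (between the pads) lies 8 mm behind it; z points along the fingers, y is the direction in which the jaws open and shut (so a half turn about z gives the same grasp; the last joint's range is limited). The gripper opens to 85 mm and grips with 20 to 120 N. Pads are 22 mm wide; open, the fingers measure 114 mm over their backs; the gripper's body (76 mm by 85 mm) begins 54 mm behind the grasp point. The pads swing forward as they close: fully open they stand 13 mm farther back than shut.
Start: joints at [-1.407, 0.599, -0.003, 1.599, 0.002, 0.943, -0.08], TCP at [0.173, 0.704, 0.242] pointing down, gripper open.
Joint ranges: [-2.57, 2.57], [-0.35, 1.97], [-1.29, 1.29], [0.11, 2.56], [-1.05, 4.19], [0.11, 1.86], [-2.63, 2.63]. Speed limits (rad/s): [2.22, 2.22, 3.01, 3.01, 3.14, 3.14, 3.14].

## Interface

Orientations are given as a rotation vector (axis times angle).
In Python, from plant import * gives the robot as it stands.
- The arm moves only by the tool step_arm, never from a script. Its argument "moves" is a list of rows, each a list of 7 numbers: the opening, from -1 (shut) to 1 (fully open), so that 0 is half open, then the shift along the tool's x, y, z each as a share of 50 cm, from -1 to 1, then the turn, a rotation vector about the tool's x, y, z each as a share of 360 degrees, from -1 to 1. A call has 1 to 12 rows; each row is the pose to reach, as a shift and turn from the pose commanded when the call began, along the tool's axes at that moment, turning the shorter way round; what a row does not reach only later rows make up. A row lasts 1/12 s, in which the tool goes at most 41.7 mm and 7.16 degrees, less where a joint would pass 70% of its speed; a pose out of reach is approached as far as the arm can. A call with a number of a shift or a turn outside -1 to 1 is refused whole. A call with a gripper value outside its range is refused whole. The fingers move at their own pace and stop on an object; "newtons" is the grip in N (left out, the last holds). Time passes only in rows, so rows that repeat a pose let the fingers close. It gives the time, the measured TCP pose, the force and the opening at its end, in the units of the state.
- state(): the state, without advancing time (a new reading comes with each control period).
- snapshot(name): name is "scene" or "side" or "wrist"; returns a dict with "color" (480x640x3 uint8, red, green, blue), "mtx" (3x3 intrinsics, pixels), "rvec" (rotation vector, rad) and "tvec" (3), from world to camera coordinates, as OpenCV has them. Camera axes: x right, y down, z forward; pixel columns grow to the right and rows downward; lengths in m; the calibration is good to about 2 mm. A picture is of the moment at which its call begins. There is no depth.
- close_job(): hands the job in, once; it reports no verdict.
The state is a dict: "t": time; "joints": joint angles; "dq": joint speeds; "tau": joint torques, N m; "tcp_pos": TCP position; "orientation": TCP orientation; "ft_force": force on the tool from outside, world axes, zero at the start; "torque": the same for the moment, N m; "grip_width": finger opening in m.
Only numpy, scipy, OpenCV 4.12 (cv2) and the standard library are available. Lean on these libraries where they do the work, as an engineer would, in place of code of your own. Each camera call takes 0.05 s, during which the arm holds its last target.

## Task

Take the long core drill out of its leaning rest and stand it upright, square end up, in the one tube of the wooden stand that lets it go right down to the bottom; the other three tubes are plugged half-way down, which can only be found out by trying them. Lower the drill in by hand rather than dropping it, let go of it there, and leave the loose shells, the brush, the short bit and the tin where they are.

Things in the scene. Friction and masses are not known exactly. Their poses are not given: they have to be found in the camera images.
- drill_mid (a point): middle of the long core drill: plain steel, 190 mm long, about 0.22 kg; z runs along it from foot to top. Lowest 30 mm: round crown, 18 mm in diameter; then a 16 mm round stem; on top a square shank 18 x 18 mm, 60 mm long, centred 65 mm above this point, flats facing x and y. It starts foot down in the rest, leaning about 33 degrees, top to the robot's left, y level.
- drill_foot (a point): centre of the foot face of the drill, 95 mm below drill_mid along the drill; same axes.
- drill: the long core drill as a whole (origin at its foot, same axes as drill_mid)
- rest: leaning rest, fixed: dark steel socket block 46 x 46 x 62 mm on a wooden board 130 x 85 mm, 88 mm high in all. Origin: on the table below the block's lower end. Its square hole, 22 mm wide and 50 mm deep, leans 27 degrees from vertical towards the rest's -x; the drill comes out only along its own axis.
- stand: fixed wooden block 60 (x) by 190 (y) by 120 mm high, origin under its centre, with 4 upright square tubes 44 mm apart along y, 21 mm wide, mouths bevelled 2 mm, 105 mm deep. In three of them a plug 45 mm high lies at the bottom, so the drill stands 45 mm too high. The open one differs from run to run; in it the drill's foot ends 15 mm above the table, its shank 25 mm above the stand.
- stand_hole0 (a point): centre of the mouth of tube 0, level with the stand's top, 120 mm above the table; tubes 0 to 3 run along the stand's +y
- stand_hole1 (a point): centre of the mouth of tube 1, level with the stand's top, 120 mm above the table; tubes 0 to 3 run along the stand's +y
- stand_hole2 (a point): centre of the mouth of tube 2, level with the stand's top, 120 mm above the table; tubes 0 to 3 run along the stand's +y
- stand_hole3 (a point): centre of the mouth of tube 3, level with the stand's top, 120 mm above the table; tubes 0 to 3 run along the stand's +y
- shell_a: bystander: loose conch shell about 100 mm long and 65 mm high, to be left alone; origin beneath it on the table
- shell_b: bystander: loose conch shell about 85 mm long and 55 mm high, to be left alone; origin beneath it on the table
- brush: bystander: brush lying on the table at the left, to be left alone
- short_bit: bystander: short drill bit, 105 mm long and 18 mm thick, lying on the table at the right, to be left alone
- tin: bystander: tin, 70 mm in diameter and 85 mm high, standing on the table, to be left alone; origin at its underside
There are look-alikes about, which are no part of the job. Leave any green look-alike of the drill alone.

How it is judged:
By the outcome, as a careful person would: the job done as asked, in the order asked, and still so for the second after the job is handed in, with the robot touching nothing.
It also fails if it takes over 64 s, if anything falls off the work surface, if the arm or the gripper's body presses on something with over 40 N, if the wrist force passes 120 N, or if a joint passes its speed limit or range.

## Working session

There is one attempt and no reset: what is moved stays moved. The work goes in short steps, Python scripts to look and compute and a tool call to move; the robot and the scene stay as the last step left them, time stands still between calls to the robot, and variables do not carry over. Pictures are saved under pics/ and viewed, and the job is handed in when it is done.

Besides the shell and the picture viewer there is one more tool, called in YAML: its name, and indented under it one key for each argument. step_arm: Moves the arm, as the interface text tells. Shift numbers are shares of 50 cm and turn numbers shares of 360 degrees, none past 1 either way. Its arguments: {"type":"object","properties":{"moves":{"type":"array"},"newtons":{"type":"number"}},"required":["moves"]}

```bash
ls; mkdir -p pics; python3 - <<'E'
from plant import *
import cv2
print(state())
for n in ["scene","side","wrist"]:
    s=snapshot(n); cv2.imwrite(f"pics/{n}0.png",s["color"][:,:,::-1]); print(n,s["mtx"],s["rvec"],s["tvec"])
E
```

```text
pics
{'t': 0.0, 'joints': array([-1.4066991 ,  0.60012597, -0.00254872,  1.60012768,  0.00179221,
        0.942906  , -0.0797795 ]), 'dq': array([-3.92342404e-05, -5.05800945e-04, -3.13622426e-04, -9.68997595e-05,
        2.16134037e-03, -1.32975594e-03, -2.84483960e-04]), 'tau': array([-2.43994298e-03, -7.76459670e+01,  1.56305540e+00, -2.58012611e+01,
        1.21243243e-02,  8.74032907e-03, -3.11495239e-05]), 'tcp_pos': array([0.17279656, 0.70363724, 0.24141704]), 'orientation': array([-3.77200518e-01, -3.11881035e+00,  2.45640568e-03]), 'ft_force': array([-0.27263149, -0.67197142,  0.2914241 ]), 'torque': array([0.03960028, 0.00511064, 0.01031598]), 'grip_width': 0.08594810545945442}
scene [[445.17302922   0.         315.41781948]
 [  0.         445.17302922 237.00507917]
 [  0.           0.           1.        ]] [ 0.99136574  2.47588909 -1.00935009] [ 0.40482317 -0.19148145  1.49545275]
side [[545.51456237   0.         316.41633667]
 [  0.         545.51456237 237.26338679]
 [  0.           0.           1.        ]] [ 2.33339774 -0.52033083  0.2258434 ] [-0.50275608  0.2258144   1.19311445]
wrist [[408.00382781   0.         319.25423447]
 [  0.         408.00382781 242.60567797]
 [  0.           0.           1.        ]] [-2.27400008 -1.78371409 -0.26891814] [-0.72536965 -0.03779163  0.38045599]
```

View pics/scene0.png

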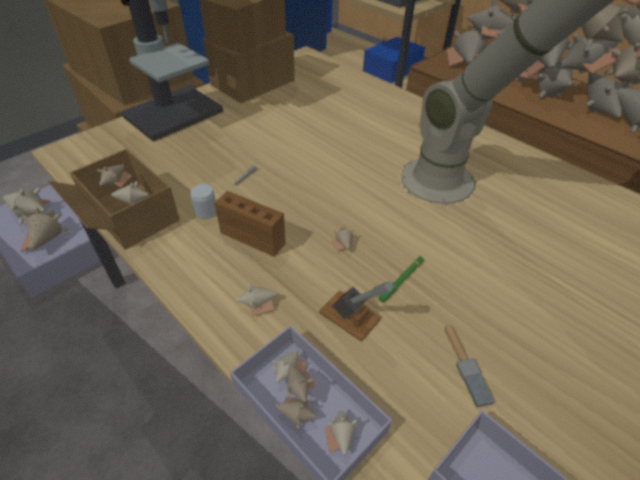

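View pics/side0.png

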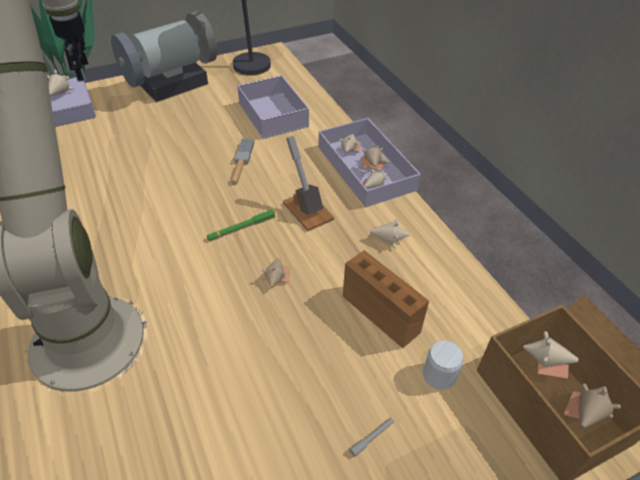

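View pics/wrist0.png

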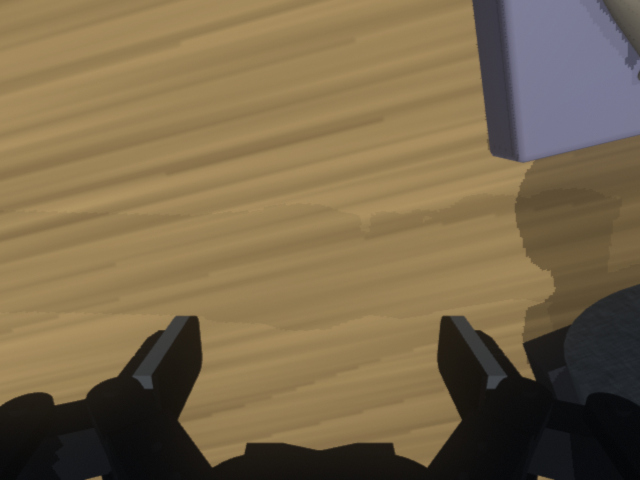

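```bash
cat > h.py <<'E'
import numpy as np, cv2
from scipy.spatial.transform import Rotation as R
def ray(s,uv):
    Rm=cv2.Rodrigues(np.array(s["rvec"],float))[0]; t=np.array(s["tvec"],float).ravel()
    d=Rm.T@(np.linalg.inv(s["mtx"])@np.array([uv[0],uv[1],1.])); return -Rm.T@t, d/np.linalg.norm(d)
def onz(s,uv,z):
    o,d=ray(s,uv); return o+d*(z-o[2])/d[2]
def tri(ss,uvs):
    A=np.zeros((3,3));b=np.zeros(3)
    for s,uv in zip(ss,uvs):
        o,d=ray(s,uv);P=np.eye(3)-np.outer(d,d);A+=P;b+=P@o
    x=np.linalg.solve(A,b); return x,[np.linalg.norm((np.eye(3)-np.outer(d,d))@(x-o)) for o,d in [ray(s,u) for s,u in zip(ss,uvs)]]
def proj(s,p): return cv2.projectPoints(np.array(p,float).reshape(-1,1,3),np.array(s["rvec"],float),np.array(s["tvec"],float),s["mtx"],None)[0].reshape(-1,2)
def crop(s,x0,y0,w,h,k,name):
    c=cv2.resize(s["color"][y0:y0+h,x0:x0+w,::-1],None,fx=k,fy=k,interpolation=cv2.INTER_CUBIC); cv2.imwrite(name,c)
E
python3 - <<'E'
from plant import *
from h import *
import pickle
S={n:snapshot(n) for n in ["scene","side"]}
pickle.dump(S,open("S.pkl","wb"))
a=S["scene"];b=S["side"]
crop(a,310,245,125,100,6,"pics/c1.png")
crop(b,200,125,140,105,5,"pics/c2.png")
crop(a,205,180,95,75,8,"pics/c3.png")
crop(b,330,245,105,105,5,"pics/c4.png")
E
```

```text
(no output)
```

View pics/c1.png

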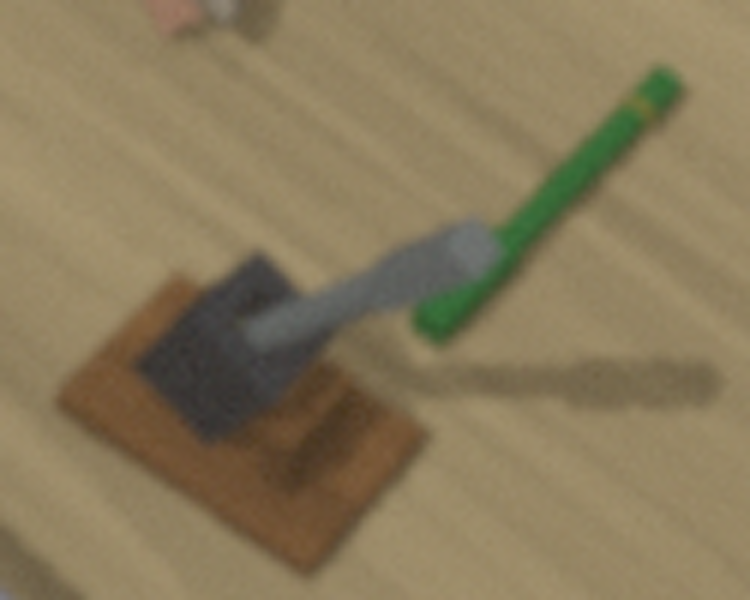

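View pics/c2.png

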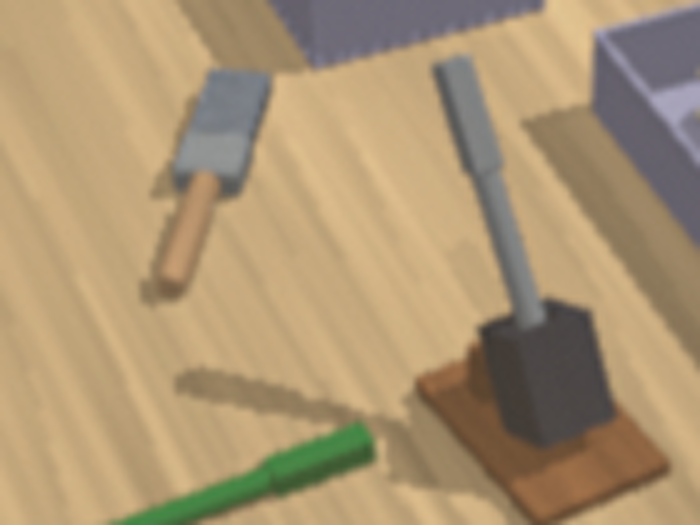

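View pics/c3.png

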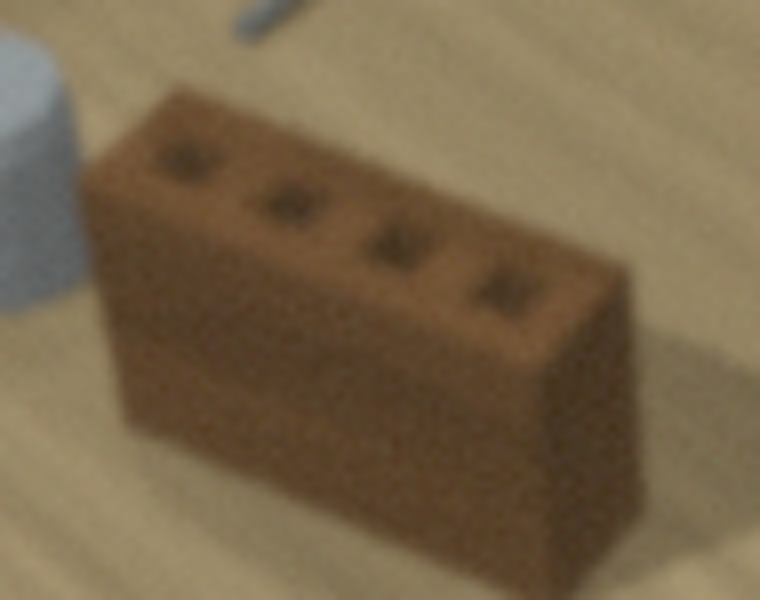

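View pics/c4.png

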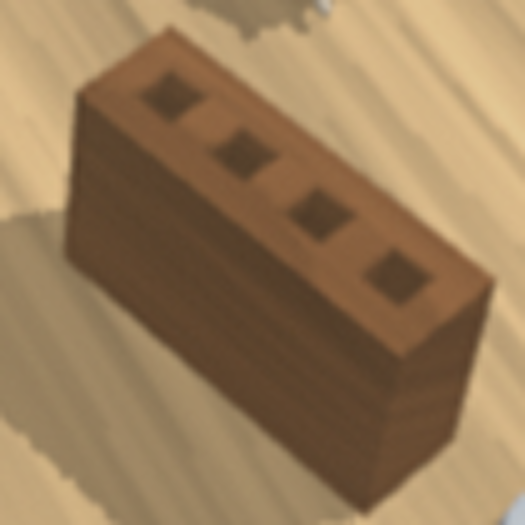

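```bash
python3 - <<'E'
from h import *
import pickle
S=pickle.load(open("S.pkl","rb"));a=S["scene"];b=S["side"]
def m(o,k,c): return (o[0]+(c[0]+.5)/k-.5,o[1]+(c[1]+.5)/k-.5)
f1=lambda c:m((310,245),6,c); f2=lambda c:m((200,125),5,c); f3=lambda c:m((205,180),8,c); f4=lambda c:m((330,245),5,c)
np.set_printoptions(precision=4,suppress=True)
for s,f,cs,hs in [(a,f3,[(180,88),(630,266),(545,362),(83,185)],[(188,158),(293,202),(400,245),(506,290)]),(b,f4,[(170,26),(497,283),(402,359),(76,92)],[(171,97),(246,153),(321,215),(399,277)])]:
    print("corners",*[onz(s,f(c),.12)[:2] for c in cs], "mean",np.mean([onz(s,f(c),.12) for c in cs],0)); print("holes",*[onz(s,f(c),.118)[:2] for c in hs])
T=tri([a,b],[f1((473,243)),f2((453,64))]); print("top",T)
B=tri([a,b],[f1((257,335)),f2((530,318))]); print("bot",B)
d=T[0]-B[0]; print(np.linalg.norm(d),d/np.linalg.norm(d), np.degrees(np.arccos(d[2]/np.linalg.norm(d))))
J=tri([a,b],[f1((372,287)),f2((485,172))]); print("shankend",J)
for s,f,cs in [(a,f1,[(178,272),(430,433),(310,577),(58,397)]),(b,f2,[(418,383),(542,524),(668,466)])]:
    print("board",*[onz(s,f(c),.02)[:2] for c in cs])
print("green",onz(a,f1((665,80)),.01),onz(a,f1((435,330)),.01))
E
```

```text
corners [ 0.6166 -0.3051] [ 0.562 -0.125] [ 0.6127 -0.1089] [ 0.6716 -0.2853] mean [ 0.6157 -0.2061  0.12  ]
holes [ 0.6358 -0.2743] [ 0.6233 -0.2307] [ 0.6103 -0.1882] [ 0.5986 -0.1462]
corners [ 0.6198 -0.1109] [ 0.6733 -0.2942] [ 0.617  -0.3101] [ 0.5633 -0.128 ] mean [ 0.6183 -0.2108  0.12  ]
holes [ 0.6008 -0.1466] [ 0.6148 -0.1883] [ 0.6266 -0.2313] [ 0.6391 -0.2732]
top (array([0.5999, 0.2573, 0.191 ]), [np.float64(0.0021178678035709934), np.float64(0.002117867803571053)])
bot (array([0.6116, 0.1804, 0.0741]), [np.float64(0.0015272504615231701), np.float64(0.0015272504615229904)])
0.1404078917779144 [-0.0833  0.5478  0.8324] 33.650831070846095
shankend (array([0.6054, 0.2251, 0.1414]), [np.float64(0.0005160749680364391), np.float64(0.0005160749680363586)])
board [0.5812 0.1091] [0.566  0.2368] [0.6511 0.248 ] [0.6633 0.12  ]
board [0.5586 0.2147] [0.5747 0.089 ] [0.6532 0.1001]
green [0.3317 0.1815 0.01  ] [0.5184 0.2007 0.01  ]
```

```bash
cat >> h.py <<'E'
np.set_printoptions(precision=4,suppress=True)
az,ln=np.radians(7.8),np.radians(33.4)
AX=np.array([-np.sin(az)*np.sin(ln),np.cos(az)*np.sin(ln),np.cos(ln)])
E_=np.array([np.cos(az),np.sin(az),0])
TOP=np.array([.5999,.2573,.191])
def frame(z,y):
    return np.column_stack([np.cross(y,z),y,z])
def cmd(st,p,Rt=None):
    R0=R.from_rotvec(st["orientation"])
    sh=R0.inv().apply(np.array(p)-st["tcp_pos"])/.5
    tn=np.zeros(3) if Rt is None else (R0.inv()*R.from_matrix(Rt)).as_rotvec()/(2*np.pi)
    return np.r_[sh,tn]
RG=frame(-AX,E_)
E
python3 - <<'E'
from plant import *
from h import *
st=state()
print(AX, cmd(st,TOP+.07*AX,RG), TOP+.07*AX)
E
```

```text
[-0.0747  0.5454  0.8348] [-1.0141 -0.5922 -0.0146  0.0552 -0.0813  0.1844] [0.5947 0.2955 0.2494]
```

step_arm:
  moves:
    - [1,-0.6,-0.35,-0.06,0.055,-0.081,0.184]
    - [1,-0.6,-0.35,-0.06,0.055,-0.081,0.184]
    - [1,-0.6,-0.35,-0.06,0.055,-0.081,0.184]
    - [1,-0.6,-0.35,-0.06,0.055,-0.081,0.184]
    - [1,-0.6,-0.35,-0.06,0.055,-0.081,0.184]
    - [1,-0.6,-0.35,-0.06,0.055,-0.081,0.184]
    - [1,-0.6,-0.35,-0.06,0.055,-0.081,0.184]
    - [1,-0.6,-0.35,-0.06,0.055,-0.081,0.184]
    - [1,-0.6,-0.35,-0.06,0.055,-0.081,0.184]
    - [1,-0.6,-0.35,-0.06,0.055,-0.081,0.184]
    - [1,-0.6,-0.35,-0.06,0.055,-0.081,0.184]
    - [1,-0.6,-0.35,-0.06,0.055,-0.081,0.184]
  newtons: 40

```text
t: 1.25
tcp_pos: [0.4223, 0.4633, 0.2709]
orientation: [1.744, 2.001, -0.523]
ft_force: [-1.4, -0.6, -0.7]
grip_width: 0.0856
```

```bash
python3 - <<'E'
from plant import *
from h import *
st=state()
print(st['joints'],st['tcp_pos'],cmd(st,TOP+.07*AX,RG))
E
```

```text
[-1.3786  0.702   0.5125  1.5786  0.0875  1.351  -0.8033] [0.4223 0.4633 0.2709] [-0.2933  0.2957  0.2446  0.     -0.      0.0001]
```

step_arm:
  moves:
    - [1,-0.293,0.296,0.245,0,0,0]
    - [1,-0.293,0.296,0.245,0,0,0]
    - [1,-0.293,0.296,0.245,0,0,0]
    - [1,-0.293,0.296,0.245,0,0,0]
    - [1,-0.293,0.296,0.245,0,0,0]
    - [1,-0.293,0.296,0.245,0,0,0]
    - [1,-0.293,0.296,0.245,0,0,0]
    - [1,-0.293,0.296,0.245,0,0,0]
    - [1,-0.293,0.296,0.245,0,0,0]
    - [1,-0.293,0.296,0.245,0,0,0]

```text
t: 2.08
tcp_pos: [0.5944, 0.2968, 0.2499]
orientation: [1.741, 2.008, -0.52]
ft_force: [-0.7, -0.9, 0.0]
grip_width: 0.0856
```

```bash
python3 - <<'E'
from plant import *
from h import *
import pickle
st=state()
print(st['joints'],st['tcp_pos'],cmd(st,TOP+.07*AX,RG))
s=snapshot("wrist");pickle.dump(s,open("W1.pkl","wb"));cv2.imwrite("pics/w1.png",s["color"][:,:,::-1])
print(proj(s,[TOP,TOP-.06*AX,TOP-.12*AX]))
E
```

```text
[-1.0776  0.7144  0.5429  1.6293  0.1824  1.154  -0.5571] [0.5944 0.2968 0.2499] [-0.0017  0.0001  0.0024  0.0003 -0.0007  0.0008]
[[319.8889 270.0179]
 [319.6949 238.0289]
 [319.5677 217.0744]]
```

View pics/w1.png

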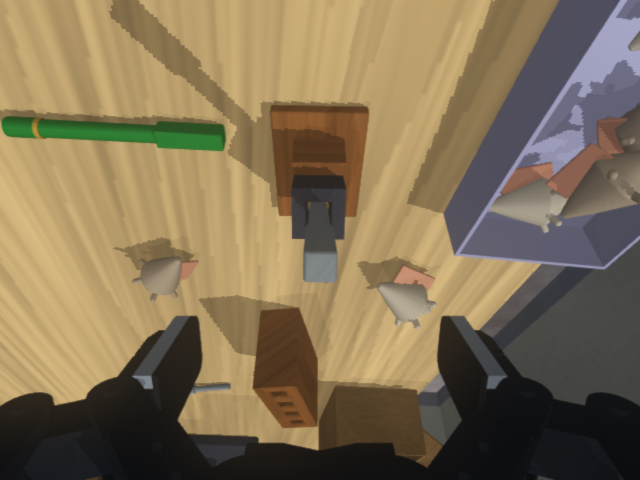

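```bash
python3 - <<'E'
from h import *
import pickle
S=pickle.load(open("S.pkl","rb"));a=S["scene"];b=S["side"];w=pickle.load(open("W1.pkl","rb"))
def m(o,k,c): return (o[0]+(c[0]+.5)/k-.5,o[1]+(c[1]+.5)/k-.5)
f1=lambda c:m((310,245),6,c); f2=lambda c:m((200,125),5,c)
print(tri([a,b,w],[f1((473,243)),f2((453,64)),(320.3,265)]))
print(tri([b,w],[f2((453,64)),(320.3,265)]),tri([a,w],[f1((473,243)),(320.3,265)]))
print(tri([a,b,w],[f1((257,335)),f2((530,318)),(318.2,208)]))
T=tri([a,b,w],[f1((473,243)),f2((453,64)),(320.3,265)])[0]
print(RG.T@(T-TOP))
crop(w,270,170,100,120,5,"pics/w1c.png")
E
```

```text
(array([0.5999, 0.2581, 0.1899]), [np.float64(0.0023826792467625756), np.float64(0.0022469376135122675), np.float64(0.0013073111613705933)])
(array([0.6011, 0.2579, 0.1886]), [np.float64(0.0011720482521366455), np.float64(0.0011720482521366284)]) (array([0.5989, 0.2592, 0.1906]), [np.float64(0.0014342829490381279), np.float64(0.0014342829490382493)])
(array([0.6106, 0.1811, 0.0724]), [np.float64(0.002558156989002908), np.float64(0.00158725704573468), np.float64(0.002294328444382451)])
[0.0013 0.0001 0.0005]
```

View pics/w1c.png

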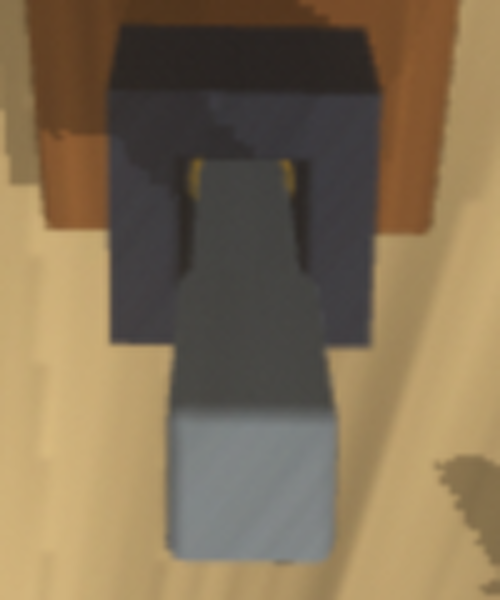

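```bash
sed -i 's/^TOP=.*/TOP=np.array([.6000,.2582,.1899])/' h.py; python3 - <<'E'
from plant import *
from h import *
st=state()
print(cmd(st,TOP+.02*AX,RG),cmd(st,TOP-.038*AX,RG))
E
```

```text
[ 0.0003  0.0004  0.1034  0.0003 -0.0006  0.0008] [-0.0001  0.0002  0.2194  0.0003 -0.0006  0.0008]
```

step_arm:
  moves:
    - [0.2,0,0,0.05,0,0,0.001]
    - [0.2,0,0,0.1,0,0,0.001]
    - [0.2,0,0,0.14,0,0,0.001]
    - [0.2,0,0,0.18,0,0,0.001]
    - [0.2,0,0,0.219,0,0,0.001]
    - [0.2,0,0,0.219,0,0,0.001]
    - [0.2,0,0,0.219,0,0,0.001]

```text
t: 2.72
tcp_pos: [0.6029, 0.2364, 0.1583]
orientation: [1.748, 1.999, -0.52]
ft_force: [1.3, -0.1, -0.7]
grip_width: 0.0508
```

```bash
python3 - <<'E'
from plant import *
from h import *
import pickle
st=state()
print(st['grip_width'],st['ft_force'],cmd(st,TOP-.038*AX,RG))
s=snapshot("wrist");cv2.imwrite("pics/w2.png",s["color"][:,:,::-1])
E
```

```text
0.05082659464081517 [ 1.2594 -0.0869 -0.6543] [ 0.0018  0.0002 -0.001   0.0001 -0.0003 -0.0004]
```

View pics/w2.png

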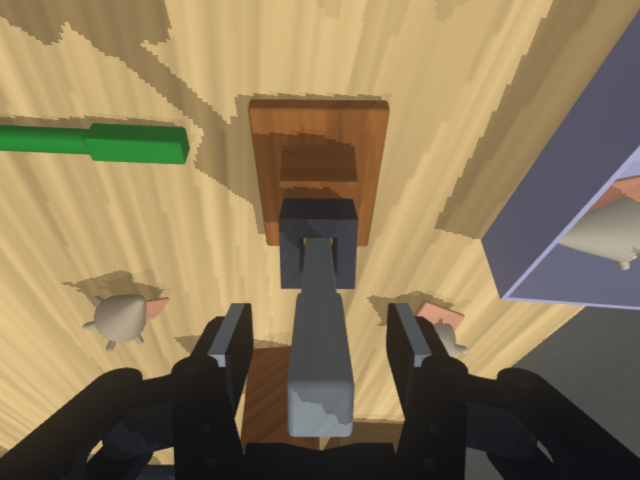

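The shank (top face about 320,405) is centred between the pads (228 and 412). I'm closing now.

step_arm:
  moves:
    - [-1,0,0,0,0,0,0]
    - [-1,0,0,0,0,0,0]
    - [-1,0,0,0,0,0,0]
    - [-1,0,0,0,0,0,0]
    - [-1,0,0,0,0,0,0]
    - [-1,0,0,0,0,0,0]
    - [-1,0,0,0,0,0,0]
    - [-1,0,0,0,0,0,0]
  newtons: 60

```text
t: 3.43
tcp_pos: [0.6033, 0.2367, 0.1593]
orientation: [1.749, 1.999, -0.518]
ft_force: [-2.1, 3.2, 6.8]
grip_width: 0.0172
```

```bash
python3 - <<'E'
from plant import *
from h import *
st=state()
l=np.radians(30)
d=np.array([-np.sin(az)*np.sin(l),np.cos(az)*np.sin(l),np.cos(l)])
print(st['grip_width'],st['ft_force'],st['torque'],cmd(st,st['tcp_pos']+.06*d),cmd(st,st['tcp_pos']+.1*AX))
E
```

```text
0.017225385697811353 [-2.1072  3.2021  6.8067] [ 0.4076  0.8267 -0.4783] [-0.0067  0.0002 -0.1198  0.      0.      0.    ] [ 0.0008  0.0003 -0.2     0.      0.      0.    ]
```

Pull out slowly, slightly steeper than the drill's own axis.

step_arm:
  moves:
    - [-1,-0.001,0,-0.015,0,0,0]
    - [-1,-0.002,0,-0.03,0,0,0]
    - [-1,-0.003,0,-0.045,0,0,0]
    - [-1,-0.003,0,-0.06,0,0,0]
    - [-1,-0.003,0,-0.06,0,0,0]

```text
t: 3.85
tcp_pos: [0.602, 0.2523, 0.1859]
orientation: [1.749, 1.999, -0.515]
ft_force: [-0.0, 0.7, -2.1]
grip_width: 0.0172
```

step_arm:
  moves:
    - [-1,-0.001,0,-0.02,0,0,0]
    - [-1,-0.002,0,-0.04,0,0,0]
    - [-1,-0.003,0,-0.06,0,0,0]
    - [-1,-0.003,0,-0.09,0,0,0]
    - [-1,-0.003,0,-0.14,0,0,0]
    - [-1,-0.003,0,-0.2,0,0,0]
    - [-1,-0.003,0,-0.24,0,0,0]
    - [-1,-0.003,0,-0.24,0,0,0]

```text
t: 4.52
tcp_pos: [0.5934, 0.3185, 0.2894]
orientation: [1.748, 2.001, -0.509]
ft_force: [0.3, 1.2, -2.7]
grip_width: 0.0175
```

```bash
python3 - <<'E'
from plant import *
from h import *
st=state(); print(st['joints'],st['tcp_pos'],st['ft_force'])
s=snapshot("scene");cv2.imwrite("pics/s3.png",s["color"][:,:,::-1])
s=snapshot("wrist");cv2.imwrite("pics/w3.png",s["color"][:,:,::-1])
E
```

```text
[-1.1001  0.6895  0.5519  1.5651  0.1794  1.2413 -0.5566] [0.5934 0.3185 0.2894] [ 0.3004  1.1881 -2.7317]
```

View pics/s3.png

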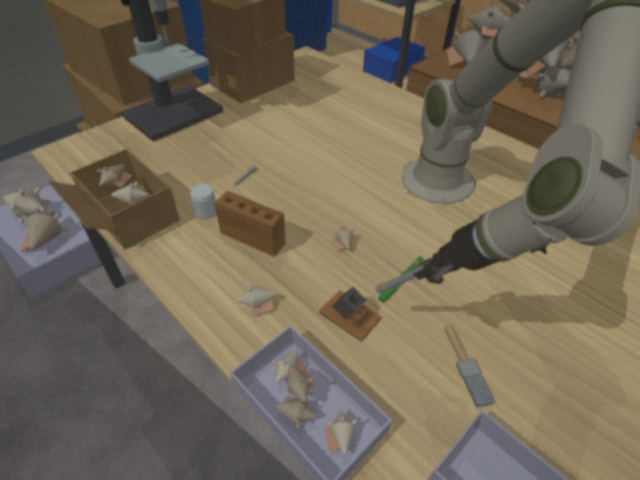

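View pics/w3.png

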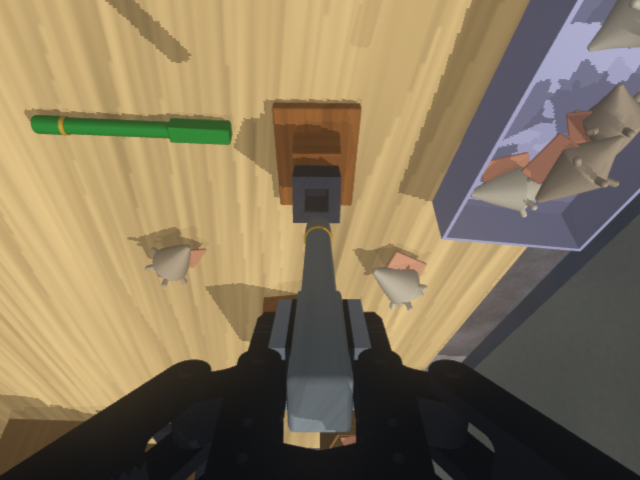

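```bash
cat >> h.py <<'E'
ys=np.radians(16.4)
RS=frame(np.array([0,0,-1.]),np.array([np.cos(ys),np.sin(ys),0]))
HO=[np.array([.6375,-.2738]),np.array([.625,-.2312]),np.array([.6125,-.1887]),np.array([.5999,-.1463])]
E
python3 - <<'E'
from plant import *
from h import *
st=state(); print(cmd(st,[.6,-.06,.33],RS))
E
```

```text
[-0.6719 -0.0849  0.334  -0.0064  0.0921 -0.0237]
```

step_arm:
  moves:
    - [-1,-0.672,-0.085,0.334,-0.006,0.092,-0.024]
    - [-1,-0.672,-0.085,0.334,-0.006,0.092,-0.024]
    - [-1,-0.672,-0.085,0.334,-0.006,0.092,-0.024]
    - [-1,-0.672,-0.085,0.334,-0.006,0.092,-0.024]
    - [-1,-0.672,-0.085,0.334,-0.006,0.092,-0.024]
    - [-1,-0.672,-0.085,0.334,-0.006,0.092,-0.024]
    - [-1,-0.672,-0.085,0.334,-0.006,0.092,-0.024]
    - [-1,-0.672,-0.085,0.334,-0.006,0.092,-0.024]
    - [-1,-0.672,-0.085,0.334,-0.006,0.092,-0.024]
    - [-1,-0.672,-0.085,0.334,-0.006,0.092,-0.024]
    - [-1,-0.672,-0.085,0.334,-0.006,0.092,-0.024]
    - [-1,-0.672,-0.085,0.334,-0.006,0.092,-0.024]

```text
t: 5.62
tcp_pos: [0.5985, -0.0623, 0.3289]
orientation: [-1.885, -2.509, 0.009]
ft_force: [0.1, 1.1, -2.5]
grip_width: 0.0171
```

```bash
python3 - <<'E'
from plant import *
from h import *
st=state(); print(st['joints'],st['tcp_pos'],cmd(st,[*HO[3],.33],RS))
E
```

```text
[-0.2454  0.3787  0.3574  1.8028 -0.1513  0.993   0.4548] [ 0.5985 -0.0623  0.3289] [-0.162  -0.0442 -0.0018 -0.001   0.0001 -0.0006]
```

step_arm:
  moves:
    - [-1,-0.08,-0.022,-0.002,-0.001,0,0]
    - [-1,-0.162,-0.044,-0.002,-0.001,0,0]
    - [-1,-0.162,-0.044,-0.002,-0.001,0,0]
    - [-1,-0.162,-0.044,-0.002,-0.001,0,0]
    - [-1,-0.162,-0.044,-0.002,-0.001,0,0]

```text
t: 6.03
tcp_pos: [0.6012, -0.1429, 0.3301]
orientation: [1.881, 2.516, 0.001]
ft_force: [-0.4, 0.9, -2.8]
grip_width: 0.0173
```

```bash
python3 - <<'E'
from plant import *
from h import *
import pickle
st=state(); print(st['tcp_pos'],cmd(st,[*HO[3],.33],RS))
S={n:snapshot(n) for n in ["scene","side","wrist"]}
pickle.dump(S,open("S4.pkl","wb"))
p=st['tcp_pos'];q=p-[0,0,.152]
for n in S:
    print(n,proj(S[n],[p,q,[*HO[3],.12]]))
    cv2.imwrite(f"pics/{n}4.png",S[n]["color"][:,:,::-1])
u,v=proj(S["scene"],[p])[0].astype(int); crop(S["scene"],u-60,v-20,120,110,5,"pics/c5.png"); print(u-60,v-20)
u,v=proj(S["side"],[p])[0].astype(int); crop(S["side"],u-60,v-20,120,120,5,"pics/c6.png"); print(u-60,v-20)
E
```

```text
[ 0.6012 -0.1429  0.3301] [-0.0058 -0.0044  0.0002  0.0001 -0.0001  0.0001]
scene [[261.5915 150.1566]
 [266.2496 199.7671]
 [267.3603 215.4817]]
side [[371.3567 190.3159]
 [365.239  244.1825]
 [363.4344 263.4236]]
wrist [[317.9157 340.7808]
 [318.6218 229.4183]
 [316.1666 214.578 ]]
201 130
311 170
```

View pics/c5.png

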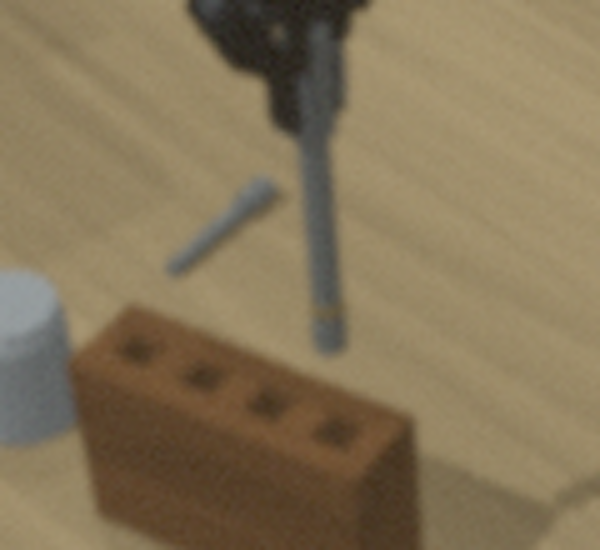

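View pics/c6.png

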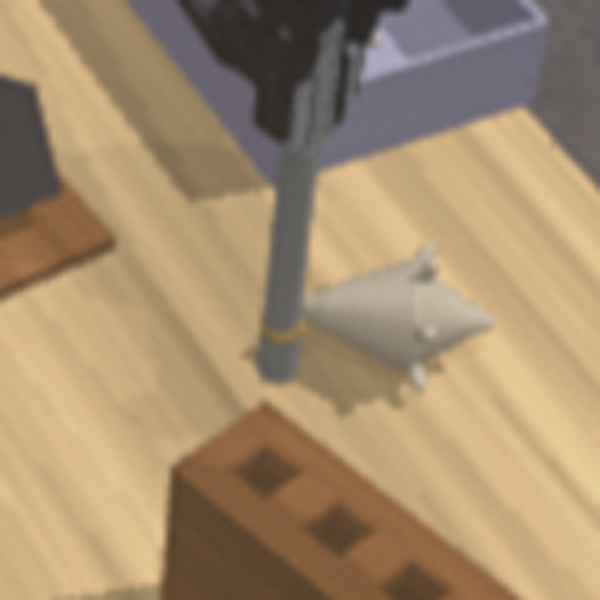

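View pics/wrist4.png

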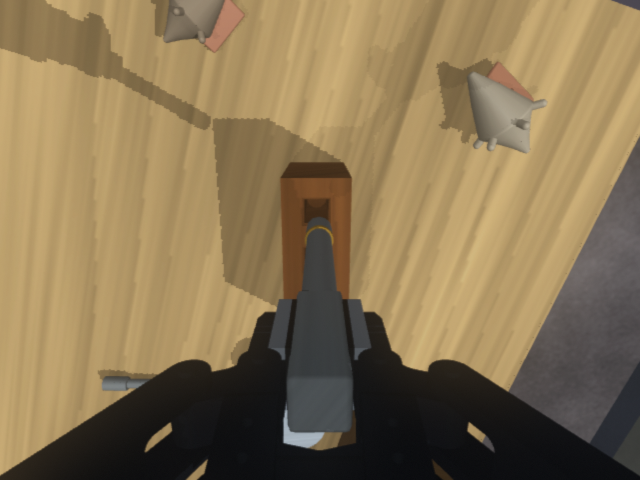

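```bash
python3 - <<'E'
from h import *
import pickle
S=pickle.load(open("S4.pkl","rb"));a=S["scene"];b=S["side"]
f=lambda c:(201+(c[0]+.5)/5-.5,130+(c[1]+.5)/5-.5); g=lambda c:(311+(c[0]+.5)/5-.5,170+(c[1]+.5)/5-.5)
F=tri([a,b],[f((330,347)),g((279,376))]);print("foot",F)
U=tri([a,b],[f((315,145)),g((296,155))]);print("up",U); d=U[0]-F[0];print(d/np.linalg.norm(d))
print("hole",tri([a,b],[f((337,430)),g((267,471))]), onz(a,f((337,430)),.119),onz(b,g((267,471)),.119))
for s,c in ((a,f((330,347))),(b,g((279,376)))): print(onz(s,c,F[0][2]))
E
```

```text
foot (array([ 0.6007, -0.1449,  0.1788]), [np.float64(0.0018706592987630926), np.float64(0.0018706592987632)])
up (array([ 0.5987, -0.1432,  0.3048]), [np.float64(0.001087151651619871), np.float64(0.0010871516516196883)])
[-0.0152  0.0137  0.9998]
hole (array([ 0.5997, -0.1463,  0.1192]), [np.float64(0.0014972330040239456), np.float64(0.0014972330040239014)]) [ 0.5983 -0.1457  0.119 ] [ 0.601  -0.1471  0.119 ]
[ 0.5991 -0.1439  0.1788]
[ 0.6022 -0.146   0.1788]
```

```bash
python3 - <<'E'
from plant import *
from h import *
st=state(); print(st['tcp_pos'],st['dq'],cmd(st,[.6002,-.1443,.33],RS))
E
```

```text
[ 0.6017 -0.142   0.3307] [ 0.0005 -0.0015  0.0058 -0.0052  0.0016  0.0012  0.0053] [-0.0035 -0.0041  0.0013  0.0003 -0.      0.0005]
```

step_arm:
  moves:
    - [-1,-0.002,-0.003,0.03,0,0,0]
    - [-1,-0.002,-0.003,0.06,0,0,0]
    - [-1,-0.002,-0.003,0.09,0,0,0]
    - [-1,-0.002,-0.003,0.11,0,0,0]
    - [-1,-0.002,-0.003,0.12,0,0,0]
    - [-1,-0.002,-0.003,0.13,0,0,0]
    - [-1,-0.002,-0.003,0.14,0,0,0]
    - [-1,-0.002,-0.003,0.14,0,0,0]

```text
t: 6.85
tcp_pos: [0.6005, -0.1453, 0.2607]
orientation: [1.88, 2.515, 0.002]
ft_force: [0.5, -0.2, -3.1]
grip_width: 0.0173
```

step_arm:
  moves:
    - [-1,0,0,0.02,0,0,0]
    - [-1,0,0,0.04,0,0,0]
    - [-1,0,0,0.06,0,0,0]
    - [-1,0,0,0.08,0,0,0]
    - [-1,0,0,0.09,0,0,0]
    - [-1,0,0,0.096,0,0,0]
    - [-1,0,0,0.102,0,0,0]
    - [-1,0,0,0.106,0,0,0]
    - [-1,0,0,0.106,0,0,0]

```text
t: 7.6
tcp_pos: [0.601, -0.146, 0.2098]
orientation: [1.88, 2.513, 0.003]
ft_force: [-3.8, 1.0, 10.9]
grip_width: 0.0173
```

Contact at the plug height (TCP 0.210, +14 N), so tube 3 is plugged. On to tube 2.

step_arm:
  moves:
    - [-1,0,0,-0.05,0,0,0]
    - [-1,0,0,-0.1,0,0,0]
    - [-1,0,0,-0.15,0,0,0]
    - [-1,0,0,-0.165,0,0,0]
    - [-1,0,0,-0.165,0,0,0]
    - [-1,-0.03,0,-0.165,0,0,0]
    - [-1,-0.06,0,-0.165,0,0,0]
    - [-1,-0.088,0,-0.165,0,0,0]
    - [-1,-0.088,0,-0.165,0,0,0]
    - [-1,-0.088,0,-0.165,0,0,0]
    - [-1,-0.088,0,-0.165,0,0,0]

```text
t: 8.52
tcp_pos: [0.6127, -0.1882, 0.2898]
orientation: [1.883, 2.514, 0.001]
ft_force: [-0.2, -0.0, -2.7]
grip_width: 0.0175
```

```bash
python3 - <<'E'
from plant import *
from h import *
import pickle
S={n:snapshot(n) for n in ["scene","side"]}
pickle.dump(S,open("S5.pkl","wb"))
st=state(); print(st['tcp_pos'],st['ft_force'],cmd(st,[.6015+.0125,-.1455-.0424,.29],RS))
for n,k in (("scene","c7"),("side","c8")):
    u,v=proj(S[n],[[*HO[2],.14]])[0].astype(int); crop(S[n],u-50,v-50,100,100,6,f"pics/{k}.png"); print(u-50,v-50)
E
```

```text
[ 0.6128 -0.1875  0.2902] [ 0.0676 -0.5019 -2.6893] [-0.0015  0.002   0.0004  0.0003  0.      0.0001]
203 154
328 219
```

View pics/c7.png

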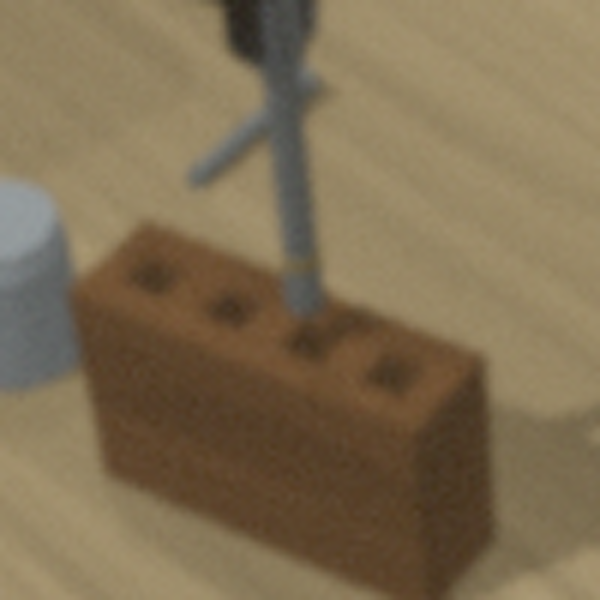

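View pics/c8.png

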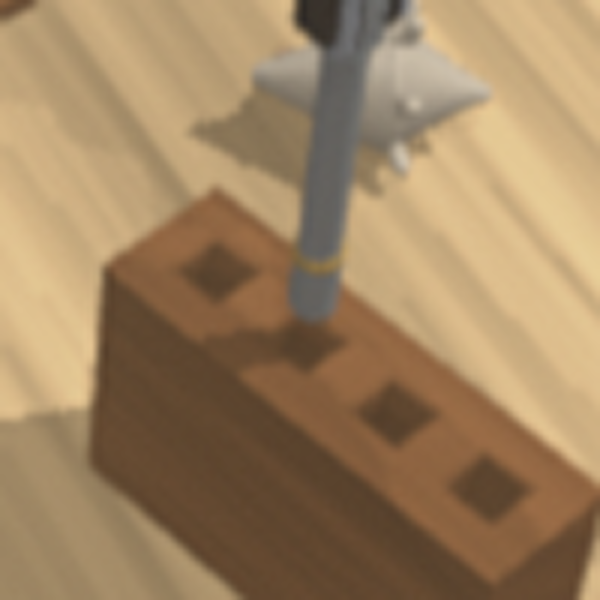

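Drill foot sits right over tube 2 in both views. Descending.

step_arm:
  moves:
    - [-1,0,0.001,0.02,0,0,0]
    - [-1,0,0.001,0.035,0,0,0]
    - [-1,0,0.001,0.05,0,0,0]
    - [-1,0,0.001,0.07,0,0,0]
    - [-1,0,0.001,0.1,0,0,0]
    - [-1,0,0.001,0.13,0,0,0]
    - [-1,0,0.001,0.145,0,0,0]
    - [-1,0,0.001,0.152,0,0,0]
    - [-1,0,0.001,0.159,0,0,0]
    - [-1,0,0.001,0.165,0,0,0]
    - [-1,0,0.001,0.165,0,0,0]

```text
t: 9.53
tcp_pos: [0.6139, -0.1881, 0.2098]
orientation: [1.88, 2.513, 0.003]
ft_force: [-2.8, 1.7, 6.6]
grip_width: 0.0173
```

Same signature: tube 2 is plugged. On to tube 1.

step_arm:
  moves:
    - [-1,0,0,-0.05,0,0,0]
    - [-1,0,0,-0.1,0,0,0]
    - [-1,0,0,-0.15,0,0,0]
    - [-1,0,0,-0.165,0,0,0]
    - [-1,0,0,-0.165,0,0,0]
    - [-1,-0.03,0,-0.165,0,0,0]
    - [-1,-0.06,0,-0.165,0,0,0]
    - [-1,-0.088,0,-0.165,0,0,0]
    - [-1,-0.088,0,-0.165,0,0,0]
    - [-1,-0.088,0,-0.165,0,0,0]
    - [-1,-0.088,0,-0.165,0,0,0]

```text
t: 10.45
tcp_pos: [0.6256, -0.2303, 0.2897]
orientation: [1.883, 2.514, 0.001]
ft_force: [-0.3, -0.1, -2.9]
grip_width: 0.0176
```

```bash
python3 - <<'E'
from plant import *
from h import *
st=state(); print(st['tcp_pos'],st['ft_force'],cmd(st,[.6015+.025,-.1455-.0848,.29],RS))
for n,k in (("scene","c9"),("side","c10")):
    s=snapshot(n)
    u,v=proj(s,[[*HO[1],.14]])[0].astype(int); crop(s,u-50,v-50,100,100,6,f"pics/{k}.png"); print(u-50,v-50)
E
```

```text
[ 0.6256 -0.2303  0.2897] [-0.3125 -0.0684 -2.9097] [-0.0005  0.0018 -0.0005  0.0002  0.     -0.0001]
189 148
344 231
```

View pics/c9.png

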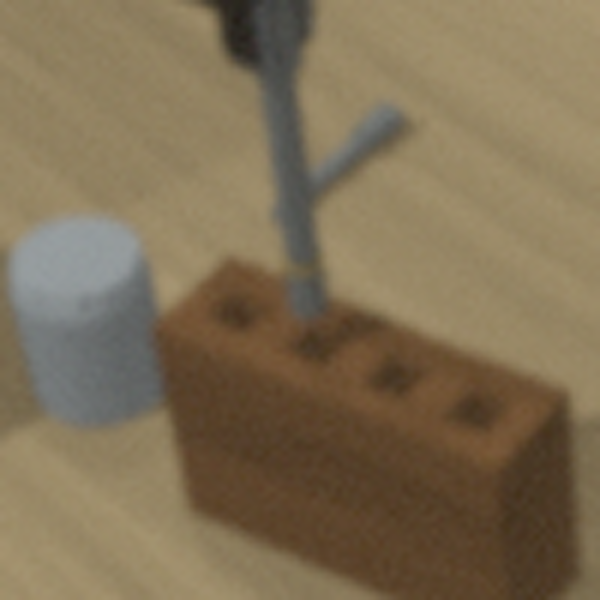

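View pics/c10.png

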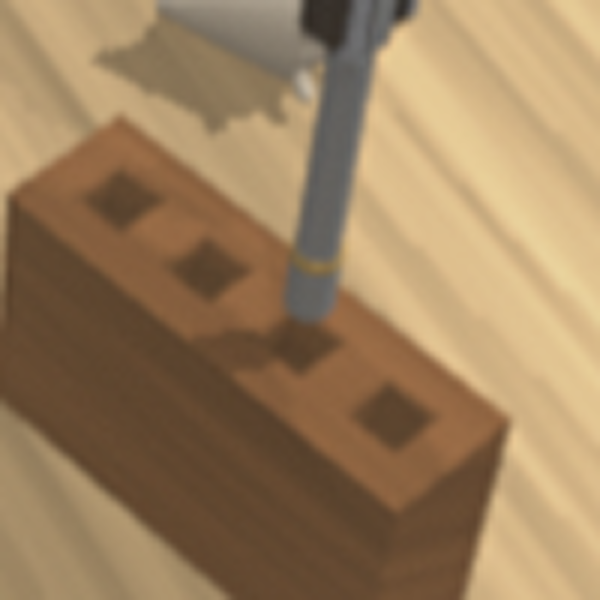

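Aligned over tube 1.

step_arm:
  moves:
    - [-1,0,0.001,0.02,0,0,0]
    - [-1,0,0.001,0.035,0,0,0]
    - [-1,0,0.001,0.05,0,0,0]
    - [-1,0,0.001,0.07,0,0,0]
    - [-1,0,0.001,0.1,0,0,0]
    - [-1,0,0.001,0.13,0,0,0]
    - [-1,0,0.001,0.145,0,0,0]
    - [-1,0,0.001,0.152,0,0,0]
    - [-1,0,0.001,0.159,0,0,0]
    - [-1,0,0.001,0.165,0,0,0]
    - [-1,0,0.001,0.165,0,0,0]

```text
t: 11.47
tcp_pos: [0.6267, -0.2302, 0.2098]
orientation: [1.88, 2.513, 0.003]
ft_force: [-2.9, 1.2, 5.3]
grip_width: 0.0171
```

Tube 1 is plugged too (+8 N, same height). On to tube 0.

step_arm:
  moves:
    - [-1,0,0,-0.05,0,0,0]
    - [-1,0,0,-0.1,0,0,0]
    - [-1,0,0,-0.15,0,0,0]
    - [-1,0,0,-0.165,0,0,0]
    - [-1,0,0,-0.165,0,0,0]
    - [-1,-0.03,0,-0.165,0,0,0]
    - [-1,-0.06,0,-0.165,0,0,0]
    - [-1,-0.088,0,-0.165,0,0,0]
    - [-1,-0.088,0,-0.165,0,0,0]
    - [-1,-0.088,0,-0.165,0,0,0]
    - [-1,-0.088,0,-0.165,0,0,0]

```text
t: 12.38
tcp_pos: [0.6385, -0.2724, 0.2897]
orientation: [1.882, 2.514, 0.001]
ft_force: [0.5, 0.0, -2.7]
grip_width: 0.0171
```

```bash
python3 - <<'E'
from plant import *
from h import *
st=state(); print(st['tcp_pos'],st['ft_force'],cmd(st,[.6015+.0375,-.1455-.1272,.29],RS))
for n,k in (("scene","c11"),("side","c12")):
    s=snapshot(n)
    u,v=proj(s,[[*HO[0],.14]])[0].astype(int); crop(s,u-50,v-50,100,100,6,f"pics/{k}.png"); print(u-50,v-50)
E
```

```text
[ 0.6385 -0.2724  0.2897] [ 0.5313  0.0157 -2.6893] [-0.0009  0.0008 -0.0005  0.0002  0.     -0.0001]
176 143
360 243
```

View pics/c11.png

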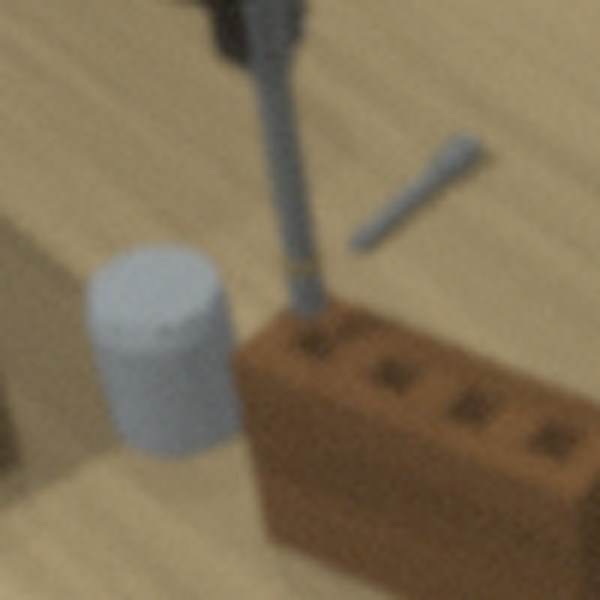

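View pics/c12.png

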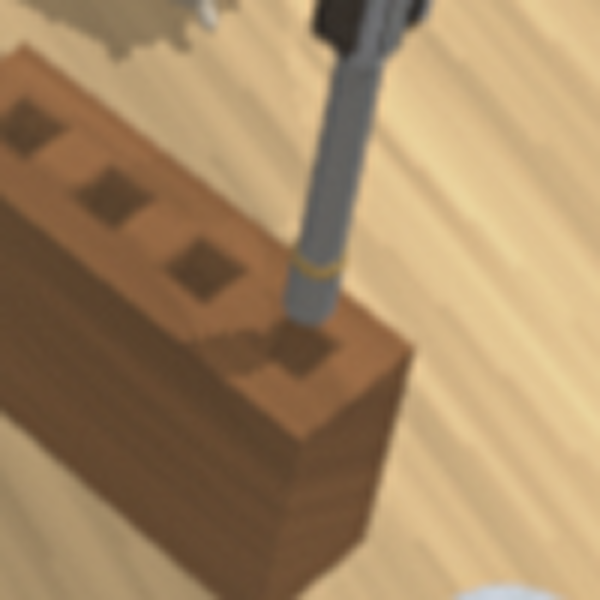

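step_arm:
  moves:
    - [-1,0,0.001,0.02,0,0,0]
    - [-1,0,0.001,0.035,0,0,0]
    - [-1,0,0.001,0.05,0,0,0]
    - [-1,0,0.001,0.07,0,0,0]
    - [-1,0,0.001,0.1,0,0,0]
    - [-1,0,0.001,0.13,0,0,0]
    - [-1,0,0.001,0.145,0,0,0]
    - [-1,0,0.001,0.152,0,0,0]
    - [-1,0,0.001,0.159,0,0,0]
    - [-1,0,0.001,0.165,0,0,0]
    - [-1,0,0.001,0.165,0,0,0]

```text
t: 13.4
tcp_pos: [0.6392, -0.2719, 0.2081]
orientation: [1.881, 2.514, 0.001]
ft_force: [-1.5, -0.1, -2.4]
grip_width: 0.0173
```

No resistance: tube 0 is open. Lower to just above the bottom, then feel.

step_arm:
  moves:
    - [-1,0,0,0.02,0,0,0]
    - [-1,0,0,0.04,0,0,0]
    - [-1,0,0,0.055,0,0,0]
    - [-1,0,0,0.065,0,0,0]
    - [-1,0,0,0.072,0,0,0]
    - [-1,0,0,0.077,0,0,0]
    - [-1,0,0,0.081,0,0,0]
    - [-1,0,0,0.081,0,0,0]

```text
t: 14.07
tcp_pos: [0.6394, -0.2718, 0.1674]
orientation: [1.881, 2.514, 0.002]
ft_force: [-2.0, -1.3, -3.8]
grip_width: 0.0172
```

step_arm:
  moves:
    - [-1,0,0,0.002,0,0,0]
    - [-1,0,0,0.004,0,0,0]
    - [-1,0,0,0.006,0,0,0]
    - [-1,0,0,0.006,0,0,0]
    - [-1,0,0,0.006,0,0,0]

```text
t: 14.48
tcp_pos: [0.6395, -0.2719, 0.165]
orientation: [1.88, 2.514, 0.002]
ft_force: [-4.3, -0.9, -1.1]
grip_width: 0.0171
```

step_arm:
  moves:
    - [-1,0,0,0.001,0,0,0]
    - [-1,0,0,0.002,0,0,0]
    - [-1,0,0,0.002,0,0,0]
    - [-1,0,0,0.002,0,0,0]

```text
t: 14.82
tcp_pos: [0.6397, -0.2721, 0.1649]
orientation: [1.88, 2.513, 0.002]
ft_force: [-5.3, -0.3, 6.1]
grip_width: 0.0173
```

Seated at the bottom (+9 N). Relieve the load, release and check before withdrawing.

step_arm:
  moves:
    - [-1,0,0,-0.003,0,0,0]
    - [-1,0,0,-0.003,0,0,0]
    - [-0.5,0,0,-0.003,0,0,0]
    - [-0.3,0,0,-0.003,0,0,0]
    - [0,0,0,-0.003,0,0,0]
    - [0,0,0,-0.003,0,0,0]
    - [0,0,0,-0.003,0,0,0]
    - [0,0,0,-0.003,0,0,0]

```text
t: 15.48
tcp_pos: [0.6399, -0.2717, 0.1654]
orientation: [1.88, 2.514, 0.002]
ft_force: [0.0, -0.4, 0.3]
grip_width: 0.0425
```

```bash
python3 - <<'E'
from plant import *
from h import *
st=state(); print(st['tcp_pos'],st['ft_force'],st['grip_width'])
s=snapshot("wrist");cv2.imwrite("pics/w6.png",s["color"][:,:,::-1])
E
```

```text
[ 0.6399 -0.2717  0.1654] [ 0.0268 -0.4451  0.2752] 0.04251972337927657
```

View pics/w6.png

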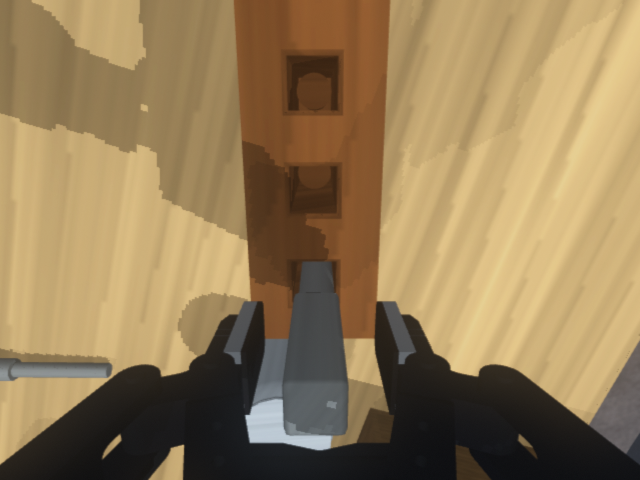

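The drill stands free between the pads, with gaps on both sides. Next is straight up.

step_arm:
  moves:
    - [0,0,0,-0.02,0,0,0]
    - [0,0,0,-0.05,0,0,0]
    - [0,0,0,-0.1,0,0,0]
    - [0,0,0,-0.16,0,0,0]
    - [0,0,0,-0.22,0,0,0]
    - [0,0,0,-0.28,0,0,0]
    - [0,0,0,-0.34,0,0,0]
    - [0,0,0,-0.34,0,0,0]
    - [0,0,0,-0.34,0,0,0]
    - [0,0,0,-0.34,0,0,0]

```text
t: 16.37
tcp_pos: [0.6389, -0.2715, 0.3355]
orientation: [1.88, 2.514, 0.002]
ft_force: [0.1, 0.7, -0.8]
grip_width: 0.0427
```

```bash
python3 - <<'E'
from plant import *
from h import *
import pickle
a=snapshot("scene");b=snapshot("side");pickle.dump((a,b),open("S9.pkl","wb"))
print(proj(a,[[*HO[0],.205],[*HO[0],.145]]),proj(b,[[*HO[0],.205],[*HO[0],.145]]))
cv2.imwrite("pics/f1.png",a["color"][:,:,::-1]);cv2.imwrite("pics/f2.png",b["color"][:,:,::-1])
crop(b,350,200,120,110,6,"pics/f2c.png")
st=state();print(st['t'],st['tcp_pos'],st['dq'])
E
```

```text
[[223.2619 174.582 ]
 [226.3388 192.1555]] [[414.8985 273.5324]
 [410.6865 292.4342]]
16.4667 [ 0.6387 -0.2714  0.3343] [ 0.0023  0.0064  0.     -0.0013 -0.0003  0.0012  0.0001]
```

View pics/f1.png

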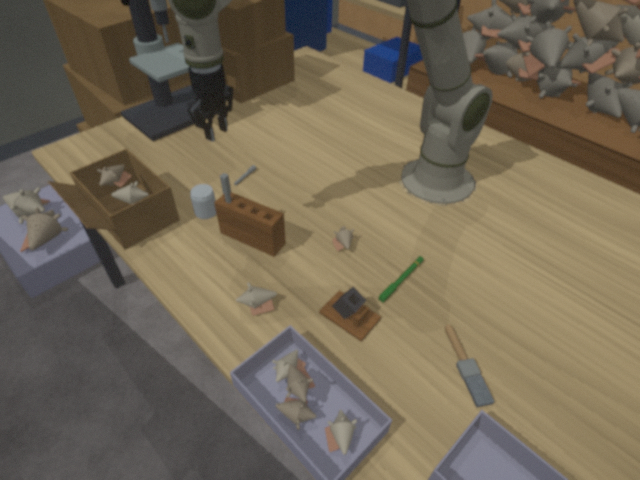

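View pics/f2c.png

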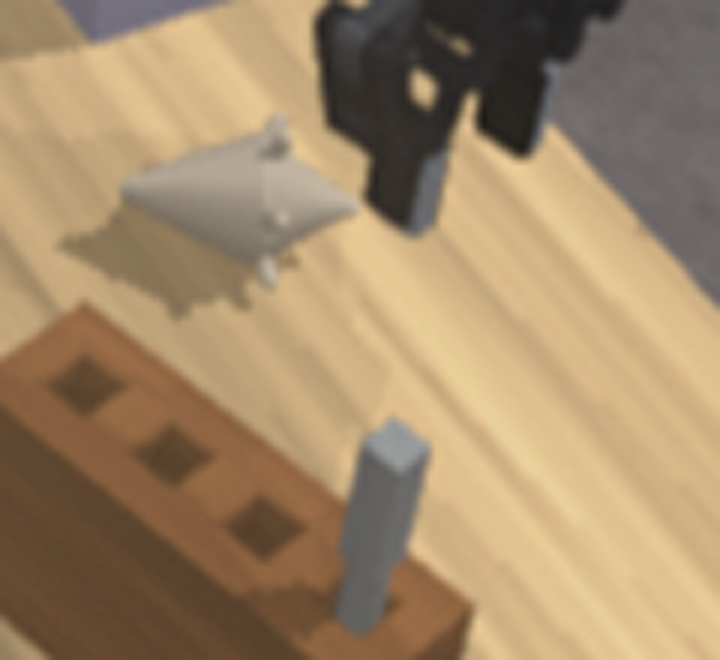

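The drill's top is at (416,274) in the side view, against (415,274) predicted for a fully seated drill. The gripper is clear, and the shells, brush, short bit and tin look unmoved. Handing in.

```bash
python3 - <<'E'
from plant import *
print(close_job())
E
```

```text
the job is handed in; nothing more can be done
None
```

The long drill is standing upright, square end up, at the bottom of tube 0, and the job was handed in at about 16.5 s. I drew it out of the rest and tried tubes 3, 2 and 1. Each stopped it at the plug height, about 45 mm too high, with a push of roughly 8 to 14 N. Tube 0 let it down until it touched bottom (about 9 N). I then eased the load off, let go and lifted the gripper straight up.

- **Seating:** in the side view the drill's top was within about 1 pixel of where a fully seated drill should be. At hand-in the fingertips were about 12 cm above it.
- **Bystanders:** the shells, brush, short bit, tin and green look-alike showed no visible movement in the last scene picture, judged by eye rather than measured.
- **Disagreements:** views of the same point differed by 2 to 4 mm at most, except the rest's board corners, which differed by about 20 mm and were only used for a rough lean direction. No check failed.

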